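Get the next blank from behind the paints to the banding wheel

TASK

The next white, unpainted row of canal houses stands in the wooden tray, hemmed in behind three paint bottles. Move the three bottles on to the plywood board, then stand the white houses in the middle of the banding wheel, then put each bottle back in the very place in the tray where it stood. Keep everything upright, set things down rather than drop them, let go of it all, and do not disturb the tin in the tray, the finished houses or the brush pot.

Things in the scene. Friction and masses are not known exactly. Their poses are not given: they have to be found in the camera images.
- red_paint: round red plastic paint bottle with a red screw cap, loose, about 130 g, standing upright. Origin: centre of its underside, z up. Body 48 mm across up to 76 mm, then sloping shoulders up to 86 mm, then the cap, 29 mm across, from 86 to 112 mm above the origin. Take it by the cap. Its body stands only 6 mm from the next bottle and 4 mm from the white houses
- yellow_paint: round yellow plastic paint bottle with a yellow screw cap, loose, about 130 g, standing upright. Origin: centre of its underside, z up. Body 48 mm across up to 76 mm, then sloping shoulders up to 86 mm, then the cap, 29 mm across, from 86 to 112 mm above the origin. Take it by the cap. Its body stands only 6 mm from the next bottle and 4 mm from the white houses
- blue_paint: round blue plastic paint bottle with a blue screw cap, loose, about 130 g, standing upright. Origin: centre of its underside, z up. Body 48 mm across up to 76 mm, then sloping shoulders up to 86 mm, then the cap, 29 mm across, from 86 to 112 mm above the origin. Take it by the cap. Its body stands only 6 mm from the next bottle and 4 mm from the white houses
- blank: all-white bisque ornament: row of three narrow canal houses with stepped gables, loose, about 300 g. Origin: centre of its underside, z up. 46 mm deep (x), 120 mm long (y); plain walls facing -x and +x, 44 mm high; gable tops at 58 to 62 mm, also 46 mm deep. Take it across the 46 mm. It starts in the tray on the +x side of the bottles, 28 mm free behind it up to the low lip
- tray: low wooden tray, fixed, 150 mm (x) by 260 mm (y). Origin: centre of its underside. Its floor is 8 mm above the origin, its lip 16 mm high and 6 mm thick. The bottles stand in a row along y, 54 mm apart, 35 mm to the -x side of the tray's centre
- board: plain plywood board lying on the bench, fixed, 130 mm (x) by 240 mm (y), 12 mm thick, empty. Origin: centre of its underside
- wheel: banding wheel (decorator's turntable): dark cast foot with a round aluminium head, 180 mm across. Its foot is fixed. Origin: centre of the foot's underside, on the wheel's axis; the flat top of the head is 60 mm above it. The head turns on its axis with light friction
- tin: open steel tin of dark brown paint, 52 mm across, 45 mm high, loose, in the tray at the +y end, beside the white houses; leave it. Origin: centre of its underside
- finished: finished row of canal houses, same shape and size as the white one but with dark brown tops and painted windows, loose, on the bench beyond the banding wheel; leave it. Origin: centre of its underside
- brushes: white ceramic pot, 72 mm across and 90 mm high, with brushes reaching up to 175 mm, loose, on the bench beyond the board; leave it. Origin: centre of its underside
Things that resemble listed ones, but are neither listed nor needed, are in the scene too. Leave any green or turquoise look-alike of the blank alone.

How it is judged:
By the outcome, as a careful person would: the job done as asked, in the order asked, and still so for the second after the job is handed in, with the robot touching nothing.
It also fails if it takes over 144 s, if anything falls off the work surface, if the arm or the gripper's body presses on something with over 40 N, if the wrist force passes 120 N, or if a joint passes its speed limit or range.

ROBOT

A 7-joint arm with a two-finger parallel gripper is mounted at the origin on the work surface. World frame = base frame: x ahead of the robot, y to its left, z up, the work surface at z = 0. Lengths are in m, angles in rad, forces in N, time in s.
With the tool pointing down it reaches from about 0.425 to 0.825 m from the base axis. Payload 3.6 kg.
Tool frame: the origin (TCP) lies at the very end of the fingers, on their centre line; the grasp point (between the pads) lies 19 mm behind it; z points along the fingers, x is the direction in which the jaws open and shut, and the axes are right-handed (so a half turn about z gives the same grasp; the last joint's range is limited). The gripper opens to 93 mm and grips with 3 to 60 N. Pads are 15 mm wide; open, the fingers measure 128 mm over their backs; the gripper's body (75 mm by 188 mm) begins 65 mm behind the grasp point.
Start: joints at [1.202, 0.615, -0.013, 1.423, 0.008, 1.103, -0.04], TCP at [0.218, -0.612, 0.219] pointing down, gripper open.
Joint ranges: [-3.12, 3.12], [-0.3, 2.06], [-1.34, 1.32], [0.26, 2.42], [-1.36, 4.5], [0.01, 1.98], [-2.84, 2.84]. Speed limits (rad/s): [2.79, 2.79, 3.14, 3.14, 3.14, 3.14, 3.14].

INTERFACE

Orientations are given as a rotation vector (axis times angle).
In Python, from rig import manip, vision, job_done gives the robot as it stands.
- The arm moves only by the tool step_arm, never from a script. Its argument "steps" is text: rows parted by semicolons, each of 7 numbers parted by spaces: the turn, a rotation vector about the tool's x, y, z in degrees, then the shift along the tool's x, y, z in m, then the opening, from 0 (shut) to 1 (fully open). A call has 1 to 20 rows; each row shifts and turns the commanded pose from where the row before left it, along the tool's axes as they then stand; what a row does not reach is not made up. A row lasts 1/8 s, in which the tool goes at most 62.5 mm and 10.7 degrees, less where a joint would pass 70% of its speed; a pose out of reach is approached as far as the arm can. A call with a gripper value outside its range is refused whole. The fingers move at their own pace and stop on an object; the grip force is fixed at half the most. Time passes only in rows, so rows that do not move let the fingers close. It gives the time, the measured TCP pose, the force and the opening at its end, in the units of the state.
- manip.observe(): the state, without advancing time (a new reading comes with each control period).
- vision.get_image(name): name is "scene" or "side" or "wrist"; returns a dict with "color" (420x560x3 uint8, red, green, blue), "depth" (420x560 float32, m along the optical axis (not along the pixel's ray), 0 where there is no reading), "vfov" (degrees; the focal length in pixels is half the picture's height over the tangent of half this angle, whatever the lens; pixels are square), "cx", "cy" (the principal point, pixels), "view" (4x4, takes a point from world to camera coordinates); the wrist camera has in their place "T_tool_cam" (4x4, takes a point from camera to tool coordinates, whose origin is the TCP and whose axes are the tool frame's). Camera axes: x right, y down, z forward; pixel columns grow to the right and rows downward; lengths in m; the calibration is good to about 2 mm. A picture is of the moment at which its call begins: read the wrist's pose just before it.
- job_done(): hands the job in, once; it reports no verdict.
The state is a dict: "clock": time; "joint_pos": joint angles; "joint_velocities": joint speeds; "joint_efforts": joint torques, N m; "position": TCP position; "tcp_rot": TCP orientation; "ft_force": force on the tool from outside, world axes, zero at the start; "wrist_torque": the same for the moment, N m; "gripper_width": finger opening in m.
Only numpy, scipy, OpenCV 4.12 (cv2) and the standard library are available. Lean on these libraries where they do the work, as an engineer would, in place of code of your own. Each camera call takes 0.05 s, during which the arm holds its last target.

## Working session

There is one attempt and no reset: what is moved stays moved. The work goes in short steps, Python scripts to look and compute and a tool call to move; the robot and the scene stay as the last step left them, time stands still between calls to the robot, and variables do not carry over. Pictures are saved under pics/ and viewed, and the job is handed in when it is done.

Besides the shell and the picture viewer there is one more tool, called after "Request:" as name(argument=value, ...) on one line, values as JSON. step_arm: Moves the arm, as the interface text tells. Its arguments: {"type":"object","properties":{"steps":{"type":"string"}},"required":["steps"]}

```bash
mkdir -p pics; ls
python3 - <<'E'
from rig import manip, vision
import cv2,numpy as np
s=manip.observe()
print(s)
for n in("scene","side","wrist"):
    d=vision.get_image(n)
    cv2.imwrite(f"pics/{n}0.png",d["color"][:,:,::-1])
    print(n,d["vfov"],d["cx"],d["cy"],d.get("view"),d.get("T_tool_cam"),(d["depth"]>0).mean())
E
```

```text
pics
{'clock': 0.0, 'joint_pos': array([ 1.20250432,  0.61590105, -0.0126395 ,  1.42490043,  0.00812471,
        1.10337141, -0.04040416]), 'joint_velocities': array([-0.00049741, -0.00053432, -0.00071769,  0.00077203,  0.00033244,
       -0.00078362, -0.00123187]), 'joint_efforts': array([ 3.68372230e-04, -4.58935082e+01,  2.09591193e-01, -1.65746766e+01,
       -6.09662128e-02,  2.04953790e-02,  2.49283039e-04]), 'position': array([ 0.21761428, -0.61165382,  0.21749239]), 'tcp_rot': array([-2.56579204,  1.81035164,  0.00328508]), 'ft_force': array([-0.67412374, -1.35052374, -0.07989041]), 'wrist_torque': array([-0.0007892 , -0.05076262,  0.01057801]), 'gripper_width': 0.09296727313160387}
scene 48.05203930290688 281.8134702411949 208.99498301818295 [[ 5.98507901e-01  8.01116870e-01  2.31786674e-04 -3.15522837e-01]
 [ 6.55244365e-01 -4.89361234e-01 -5.75482757e-01 -3.22802933e-01]
 [-4.60915518e-01  3.44582854e-01 -8.17813880e-01  1.50822771e+00]
 [ 0.00000000e+00  0.00000000e+00  0.00000000e+00  1.00000000e+00]] None 0.9959523809523809
side 49.33272895949084 279.18746905254864 207.53988719746297 [[-0.77297453 -0.63429109  0.01360845  0.42579388]
 [-0.3694115   0.43253518 -0.82246487  0.22561945]
 [ 0.51579601 -0.64077152 -0.5686531   0.99964049]
 [ 0.          0.          0.          1.        ]] None 0.996156462585034
wrist 68.90689220399061 276.8767239237948 215.63600718526752 None [[ 9.99999268e-01 -1.14973343e-03 -3.76143153e-04  1.44952093e-03]
 [ 1.20811111e-03  9.65106111e-01  2.61856325e-01 -7.16234422e-02]
 [ 6.19530844e-05 -2.61856588e-01  9.65106794e-01 -1.66165576e-01]
 [ 0.00000000e+00  0.00000000e+00  0.00000000e+00  1.00000000e+00]] 0.9960034013605442
```

View pics/scene0.png

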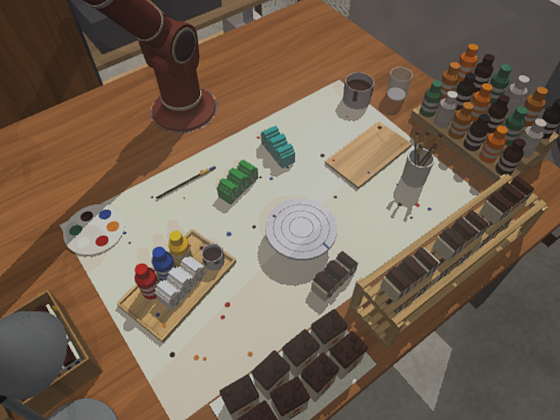

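View pics/side0.png

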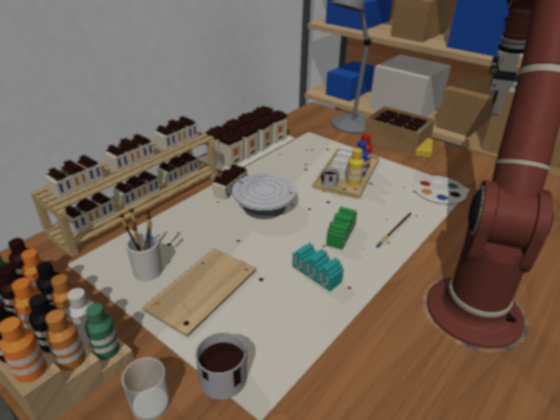

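View pics/wrist0.png

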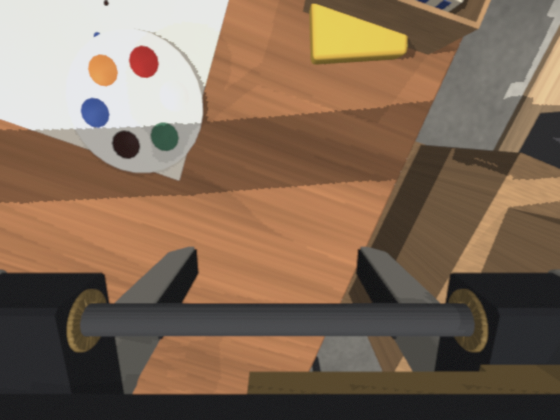

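The scene view shows the tray at about (178,285) with red (146,280), blue (162,262) and yellow (178,243) bottles. The white houses are at (180,282), the tin at (212,256), the wheel at (301,228) and the board at (370,155). Next I'll get rough positions from depth.

```bash
cat > h.py <<'E'
import numpy as np, cv2
from scipy.spatial.transform import Rotation as R
from rig import manip, vision
def get(n):
    s=manip.observe(); d=vision.get_image(n)
    H,W=d["depth"].shape; d["f"]=H/2/np.tan(np.radians(d["vfov"])/2)
    if n=="wrist":
        T=np.eye(4);T[:3,:3]=R.from_rotvec(s["tcp_rot"]).as_matrix();T[:3,3]=s["position"]
        d["cw"]=T@d["T_tool_cam"]
    else: d["cw"]=np.linalg.inv(d["view"])
    v,u=np.mgrid[:H,:W]
    r=np.stack([(u-d["cx"])/d["f"],(v-d["cy"])/d["f"],np.ones((H,W))],-1)
    d["ray"]=r@d["cw"][:3,:3].T; d["o"]=d["cw"][:3,3]
    d["P"]=d["o"]+d["ray"]*d["depth"][...,None]
    d["hsv"]=cv2.cvtColor(d["color"],cv2.COLOR_RGB2HSV)
    return d
def plane(d,u,v,z):
    r=np.array([(u-d["cx"])/d["f"],(v-d["cy"])/d["f"],1.])@d["cw"][:3,:3].T
    return d["o"]+r*(z-d["o"][2])/r[2]
def proj(d,p):
    c=np.linalg.inv(d["cw"])@np.append(p,1); return c[0]/c[2]*d["f"]+d["cx"],c[1]/c[2]*d["f"]+d["cy"]
E
python3 - <<'E'
from h import *
np.set_printoptions(precision=4,suppress=True)
for n,pts in (("scene",dict(red=(146,268),blue=(160,255),yel=(176,238),wheel=(301,228),wedgeL=(270,228),board=[(327,173),(357,186),(410,151),(380,123)],tray=[(118,301),(165,340),(236,262),(197,232)],houses=[(165,290),(180,278),(193,265)],tin=(212,250),bench=(250,300),fin=(335,272),brush=(418,160))),
 ("side",dict(red=(366,138),blue=(362,148),yel=(357,155),wheel=(264,190),board=[(147,299),(185,324),(256,270),(211,252)],brush=(145,250)))):
    d=get(n)
    for k,v in pts.items():
        for (x,y) in ([v] if isinstance(v,tuple) else v):
            print(n,k,d["P"][y,x])
E
```

```text
scene red [ 0.5205 -0.3703  0.1197]
scene blue [ 0.5082 -0.3295  0.1172]
scene yel [ 0.4927 -0.2788  0.1209]
scene wheel [ 0.614  -0.0052  0.0602]
scene wedgeL [ 0.5684 -0.0675  0.0615]
scene board [ 0.4809  0.1969 -0.0009]
scene board [0.5723 0.2286 0.008 ]
scene board [0.6088 0.3755 0.0878]
scene board [0.434  0.4473 0.0133]
scene tray [ 0.4966 -0.4576  0.0179]
scene tray [ 0.6381 -0.4144  0.0005]
scene tray [ 0.5655 -0.1731 -0.0026]
scene tray [ 0.4298 -0.206  -0.0016]
scene houses [ 0.5638 -0.3588  0.0662]
scene houses [ 0.5587 -0.3166  0.068 ]
scene houses [ 0.5448 -0.2745  0.0633]
scene tin [ 0.5232 -0.212   0.0394]
scene bench [ 0.6739 -0.2045  0.0026]
scene fin [ 0.7571 -0.0157  0.0571]
scene brush [0.6486 0.3621 0.0965]
side red [ 0.5057 -0.371   0.1168]
side blue [ 0.4888 -0.3207  0.1072]
side yel [ 0.4743 -0.2674  0.1097]
side wheel [ 0.6097 -0.0032  0.0586]
side board [0.5712 0.4371 0.0011]
side board [0.4446 0.4359 0.012 ]
side board [0.4477 0.213  0.0039]
side board [0.5703 0.2425 0.0119]
side brush [0.6291 0.3846 0.0773]
```

```bash
cat >> h.py <<'E'
def rel(target, yaw=None):
    """shift in tool axes (TCP) to world target; with turn about tool z in deg to bring tool x to world yaw"""
    s=manip.observe(); M=R.from_rotvec(s["tcp_rot"]).as_matrix()
    return M.T@(np.array(target)-s["position"]), np.degrees(np.arctan2(M[1,0],M[0,0])), M, s
E
python3 - <<'E'
from h import *
np.set_printoptions(precision=4,suppress=True)
a,y,M,s=rel([.52,-.32,.32]); print(a,y);print(M)
E
```

```text
[-0.174  -0.3827 -0.1017] -70.41453934895564
[[ 0.3352 -0.9421 -0.0004]
 [-0.9421 -0.3352  0.0012]
 [-0.0012  0.     -1.    ]]
```

Request:
step_arm(steps="0 0 0 -0.023 -0.040 -0.005 1;0 0 0 -0.023 -0.040 -0.005 1;0 0 0 -0.023 -0.040 -0.005 1;0 0 0 -0.023 -0.040 -0.005 1;0 0 0 -0.023 -0.040 -0.005 1;0 0 0 -0.023 -0.040 -0.005 1;0 0 0 -0.023 -0.040 -0.005 1;0 0 0 -0.023 -0.040 -0.005 1;0 0 0 -0.023 -0.040 -0.005 1;0 0 0 -0.023 -0.040 -0.005 1;0 0 -9.7 0 0 0 1;0 0 -9.7 0 0 0 1;0 0 -9.7 0 0 0 1;0 0 -9.7 0 0 0 1;0 0 -9.7 0 0 0 1;0 0 -9.7 0 0 0 1;0 0 -9.7 0 0 0 1;0 0 -9.7 0 0 0 1;0 0 -9.7 0 0 0 1;0 0 0 0 0 0 1")

```text
clock: 2.75
position: [0.5174, -0.2618, 0.2684]
tcp_rot: [-3.108, -0.458, 0.0]
ft_force: [-0.3, 0.3, 0.3]
gripper_width: 0.093
```

Run:
```python
from h import *
np.set_printoptions(precision=4,suppress=True)
d=get("wrist");cv2.imwrite("pics/w1.png",d["color"][:,:,::-1])
s=manip.observe();print(s["position"],rel([0,0,0])[1],s["joint_pos"])
```

```text
[ 0.5175 -0.2617  0.2685] 16.69796949701592 [ 0.7133  0.4917 -0.4488  1.5503  0.226   1.1516  0.5099]
```

View pics/w1.png

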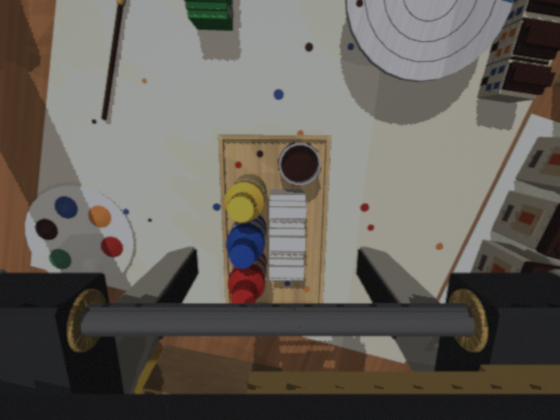

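Request:
step_arm(steps="0 0 0 0 -0.04 0 1;0 0 0 0 -0.04 0 1;0 0 0 0 -0.02 0 1;0 0 0 0 0 0 1;0 0 0 0 0 0 1")

```text
clock: 3.42
position: [0.4889, -0.1678, 0.2686]
tcp_rot: [3.107, 0.457, 0.0]
ft_force: [0.8, 0.0, -0.7]
gripper_width: 0.0931
```

Run:
```python
from h import *
import pickle
np.set_printoptions(precision=4,suppress=True)
d=get("wrist");cv2.imwrite("pics/w2.png",d["color"][:,:,::-1])
pickle.dump(d,open("w2.pkl","wb"))
s=manip.observe();print(s["position"],rel([0,0,0])[1])
```

```text
[ 0.4889 -0.1679  0.2685] 16.69898988028784
```

View pics/w2.png

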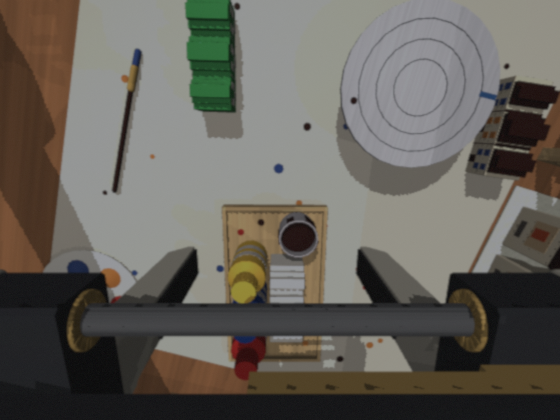

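Request:
step_arm(steps="0 0 0 0 0.04 0 1;0 0 0 0 0.04 0 1;0 0 0 0 0.04 0 1;0 0 0 0 0.04 0 1;0 0 0 0 0 0 1;0 0 0 0 0 0 1")

```text
clock: 4.22
position: [0.5349, -0.319, 0.2681]
tcp_rot: [-3.106, -0.46, 0.001]
ft_force: [0.1, -0.4, 0.2]
gripper_width: 0.0931
```

Run:
```python
from h import *
import pickle
np.set_printoptions(precision=4,suppress=True)
d=get("wrist");cv2.imwrite("pics/w3.png",d["color"][:,:,::-1])
pickle.dump(d,open("w3.pkl","wb"))
s=manip.observe();print(s["position"],rel([0,0,0])[1])
```

```text
[ 0.5351 -0.3182  0.2685] 16.921373754553652
```

View pics/w3.png

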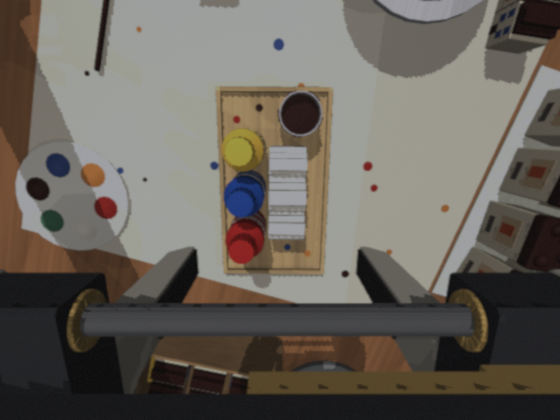

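Request:
step_arm(steps="0 0 0 0 0.03 0 1;0 0 0 0 0.03 0 1;0 0 0 0 0.02 0 1;0 0 0 0 0 0 1;0 0 0 0 0 0 1")

```text
clock: 4.9
position: [0.5586, -0.3935, 0.269]
tcp_rot: [-3.106, -0.465, -0.001]
ft_force: [0.8, -0.2, -0.2]
gripper_width: 0.0932
```

Run:
```python
from h import *
import pickle
np.set_printoptions(precision=4,suppress=True)
d=get("wrist");cv2.imwrite("pics/w4.png",d["color"][:,:,::-1])
pickle.dump(d,open("w4.pkl","wb"))
s=manip.observe();print(s["position"],rel([0,0,0])[1])
```

```text
[ 0.5586 -0.3935  0.2691] 17.02565855374442
```

View pics/w4.png

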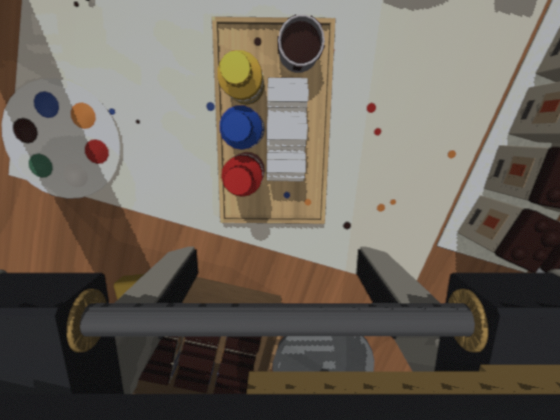

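w3 and w4 both show the whole tray: caps at (240,150), (241,203) and (241,248) in w3, white houses at about (287,190). I'll triangulate the caps, fit the houses' outline and find the wheel and board.

```bash
cat > m.py <<'E'
from h import *
import pickle
np.set_printoptions(precision=4,suppress=True)
def caps(d,zmin=.112):
    out={}
    h,s,v=[d["hsv"][...,i].astype(int) for i in range(3)]
    for c,m in dict(red=((h<8)|(h>172)),blue=(h>105)&(h<130),yellow=(h>20)&(h<35)).items():
        k=(m&(s>110)&(d["P"][...,2]>zmin)&(d["P"][...,2]<.14)).astype(np.uint8)
        k[240+40:]=0
        n,l,st,ce=cv2.connectedComponentsWithStats(k)
        if n<2: continue
        i=1+st[1:,4].argmax()
        ct=max(cv2.findContours((l==i).astype(np.uint8),0,1)[0],key=cv2.contourArea)
        (x,y),r=cv2.minEnclosingCircle(ct)
        M=l==i
        out[c]=(ce[i],(x,y),r,st[i,4],np.median(d["P"][M][:,2]),d["P"][M].mean(0))
    return out
def tri(ds,uvs):
    A=np.zeros((3,3));b=np.zeros(3)
    for d,(u,v) in zip(ds,uvs):
        r=np.array([(u-d["cx"])/d["f"],(v-d["cy"])/d["f"],1.])@d["cw"][:3,:3].T;r/=np.linalg.norm(r)
        Q=np.eye(3)-np.outer(r,r);A+=Q;b+=Q@d["o"]
    p=np.linalg.solve(A,b)
    return p,[np.array(proj(d,p))-np.array(q) for d,q in zip(ds,uvs)]
E
python3 - <<'E'
from m import *
ds=[pickle.load(open(f"w{i}.pkl","rb")) for i in(3,4)]
C=[caps(d) for d in ds]
for c in C[0]:
    for q in C: print(c,q[c][0],q[c][1],q[c][2],q[c][3],q[c][4],q[c][5])
    p,e=tri(ds,[q[c][1] for q in C]);print("TRI",c,p,*e)
    p,e=tri(ds,[q[c][0] for q in C]);print("TRIc",c,p)
for d in ds:
    # houses: white, height>45mm
    h,s,v=[d["hsv"][...,i].astype(int) for i in range(3)]
    z=d["P"][...,2]
    k=((s<60)&(z>.045)&(z<.085)).astype(np.uint8); k[280:]=0
    n,l,st,ce=cv2.connectedComponentsWithStats(k)
    for i in range(1,n):
        if st[i,4]>300:
            M=l==i;P=d["P"][M];print("house?",st[i],ce[i],P.mean(0),P[:,2].max(),cv2.minAreaRect((P[:,:2]*1000).astype(np.float32)))
E
```

```text
red [240.8428 250.1243] (240.84698486328125, 249.8831329345703) 13.490607261657715 547 0.11988641861065441 [ 0.5115 -0.3819  0.1194]
red [237.4263 180.0502] (237.51414489746094, 179.8160400390625) 14.405163764953613 617 0.11992839540042377 [ 0.5118 -0.3829  0.1197]
TRI red [ 0.5114 -0.3835  0.1146] [ 0.0335 -0.0018] [-0.0356  0.0009]
TRIc red [ 0.5114 -0.3838  0.1148]
blue [239.6301 202.6695] (239.63636779785156, 202.81817626953125) 14.002754211425781 584 0.12002107345144616 [ 0.4964 -0.3306  0.1197]
blue [236.0866 126.331 ] (235.87974548339844, 126.4240493774414) 15.576516151428223 704 0.11990885674955462 [ 0.4967 -0.3317  0.1197]
TRI blue [ 0.4961 -0.3319  0.1152] [-0.1322  0.0054] [ 0.1408 -0.0011]
TRIc blue [ 0.4961 -0.3317  0.1149]
yellow [238.0927 151.3085] (238.17857360839844, 151.5) 14.87564468383789 658 0.11996791705562987 [ 0.4813 -0.2798  0.1198]
yellow [234.653   67.5901] (235.125, 67.625) 17.397117614746094 827 0.11994388369129122 [ 0.4817 -0.2806  0.1197]
TRI yellow [ 0.4813 -0.2801  0.1166] [ 0.246  -0.0026] [-0.2629 -0.0066]
TRIc yellow [ 0.4809 -0.2801  0.1159]
house
[... 1276 characters left out ...]
033327741012 ((547.2792358398438, -320.7357177734375), (46.284481048583984, 119.31371307373047), 16.510784149169922)
house? [531 116  29  27 436] [547.5092 130.3716] [ 0.8396 -0.2309  0.0632] 0.0839701158066421 ((850.8797607421875, -233.0677947998047), (16.689727783203125, 44.49684143066406), 66.03215026855469)
house? [503 146  46  55 824] [527.1917 171.159 ] [ 0.8348 -0.2815  0.07  ] 0.08494248373357588 ((834.8994750976562, -282.58782958984375), (4.7393574714660645, 61.97434997558594), 6.227029323577881)
house? [473 201  50  52 711] [499.0999 226.0197] [ 0.835  -0.3527  0.07  ] 0.08483920188143557 ((834.662109375, -353.2737731933594), (61.86845397949219, 4.457063674926758), 83.403076171875)
```

Run:
```python
from m import *
d=pickle.load(open("w4.pkl","rb"))
cv2.imwrite("pics/w4z.png",cv2.resize(d["color"][0:240,190:350,::-1],None,fx=2.5*1,fy=2.5,interpolation=cv2.INTER_CUBIC))
```

```text
(no output)
```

View pics/w4z.png

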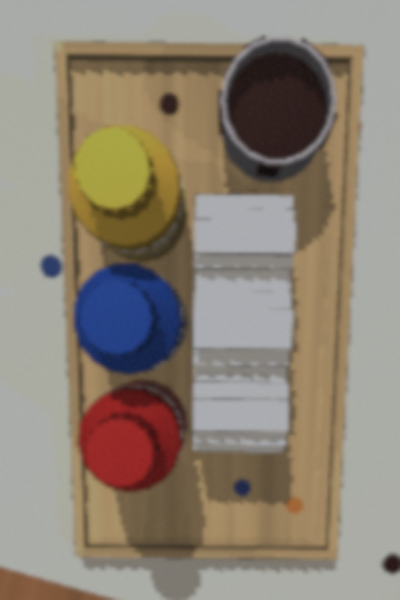

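Run:
```python
from m import *
for n in("scene","side"):
    d=get(n); P=d["P"]; z=P[...,2]; h,s,v=[d["hsv"][...,i].astype(int) for i in range(3)]
    k=((h>8)&(h<25)&(s>60)&(v>100)&(P[...,0]>.40)&(P[...,0]<.64)&(P[...,1]>.15)&(P[...,1]<.5)&(z<.03)).astype(np.uint8)
    k=cv2.morphologyEx(k,cv2.MORPH_OPEN,np.ones((3,3)))
    nn,l,st,ce=cv2.connectedComponentsWithStats(k); i=1+st[1:,4].argmax(); M=l==i
    ct=max(cv2.findContours(M.astype(np.uint8),0,1)[0],key=cv2.contourArea)
    ap=cv2.approxPolyDP(ct,5,True)[:,0]
    Q=np.array([plane(d,*p,.012)[:2] for p in ct[:,0]],np.float32)
    print(n,"board",st[i],np.median(P[M][:,2]),cv2.minAreaRect(Q*1000)); print(ap.tolist())
def wheel(d,n):
    P=d["P"]; z=P[...,2]
    k=((z>.055)&(z<.066)&(np.hypot(P[...,0]-.612,P[...,1]+.005)<.11)).astype(np.uint8)
    k=cv2.morphologyEx(k,cv2.MORPH_OPEN,np.ones((3,3)))
    ct=max(cv2.findContours(k,0,1)[0],key=cv2.contourArea)
    Q=np.array([plane(d,*p,.060)[:2] for p in ct[:,0]],np.float32)
    print(n,"wheel",np.median(z[k>0]),cv2.fitEllipse(Q*1000),cv2.minEnclosingCircle(Q*1000))
wheel(get("scene"),"scene");wheel(get("side"),"side");wheel(pickle.load(open("w2.pkl","rb")),"w2")
for n in("scene","side"):
    d=get(n);print(n,{c:q[5] for c,q in caps(d,.108).items()})
    P=d["P"];m=(P[...,2]>.02)&(abs(P[...,0]-.645)<.07)&(abs(P[...,1]-.365)<.07);print("brush",P[m].min(0),P[m].max(0))
```

```text
scene board [ 326  122   85   65 2703] 0.011479901662775793 ((500.7068176269531, 338.3628234863281), (130.6989288330078, 241.53787231445312), 6.389227390289307)
[[410, 142], [377, 122], [326, 162], [359, 186]]
side board [ 143  249  112   87 4557] 0.01225585288494635 ((497.290771484375, 340.8227844238281), (133.31016540527344, 243.4688262939453), 6.223726749420166)
[[254, 267], [213, 249], [143, 309], [188, 335]]
scene wheel 0.059445369284400196 ((609.9480590820312, -3.847566604614258), (175.18527221679688, 177.23191833496094), 74.54862213134766) ((610.8077392578125, -3.1762759685516357), 90.73922729492188)
side wheel 0.060490459216088366 ((608.7351684570312, -3.319153308868408), (178.0217742919922, 181.2461395263672), 40.00334167480469) ((609.236083984375, -3.1246469020843506), 92.80318450927734)
w2 wheel 0.06011437130241487 ((608.8209838867188, -6.884679317474365), (177.09072875976562, 178.97344970703125), 120.99478149414062) ((608.9383544921875, -7.145695686340332), 90.25750732421875)
scene {'red': array([ 0.0443, -0.0184,  0.1242]), 'blue': array([ 0.5005, -0.3293,  0.1176]), 'yellow': array([ 0.4847, -0.2775,  0.118 ])}
brush [0.6058 0.3435 0.0201] [0.6783 0.4172 0.1785]
side {'red': array([0.032 , 0.048 , 0.1273]), 'blue': array([ 0.4941, -0.3239,  0.118 ]), 'yellow': array([ 0.4793, -0.2727,  0.1177])}
brush [0.6053 0.3448 0.0203] [0.6778 0.4159 0.1761]
```

Request:
step_arm(steps="0 0 0 -0.0207 -0.0129 0 1;0 0 0 -0.0207 -0.0129 0 1;0 0 0 0 0 0.04 1;0 0 0 0 0 0.04 1;0 0 0 0 0 0.04 1;0 0 0 0 0 0 1;0 0 0 0 0 0 1")

```text
clock: 6.12
position: [0.5123, -0.3833, 0.1503]
tcp_rot: [3.106, 0.461, 0.004]
ft_force: [-0.5, 0.3, -0.7]
gripper_width: 0.0931
```

```bash
cat > go.py <<'E'
import sys
from h import *
np.set_printoptions(precision=4,suppress=True)
a,y,M,s=rel([float(v) for v in sys.argv[1:4]])
print("pos",s["position"],"delta",a,"yaw",y,"tilt",M[:2,2],"F",s["ft_force"],"w",s["gripper_width"],"t",s["clock"])
E
python3 go.py .5115 -.381 .097
```

```text
pos [ 0.5123 -0.3833  0.1503] delta [-0.0002 -0.0025  0.0533] yaw 16.882669662410223 tilt [ 0.0025 -0.0012] F [-0.5083  0.2583 -0.6694] w 0.09306568987331025 t 6.125
```

Request:
step_arm(steps="0 0 0 0 -0.001 0.02 1;0 0 0 0 -0.001 0.02 1;0 0 0 0 0 0.013 1;0 0 0 0 0 0 1;0 0 0 0 0 0 0.5;0 0 0 0 0 0 0.4;0 0 0 0 0 0 0.3;0 0 0 0 0 0 0.2;0 0 0 0 0 0 0.1;0 0 0 0 0 0 0.1;0 0 0 0 0 0 0.1")

```text
clock: 7.5
position: [0.5107, -0.3809, 0.0956]
tcp_rot: [-3.107, -0.461, -0.0]
ft_force: [0.5, 0.1, -1.1]
gripper_width: 0.0285
```

```bash
python3 go.py .5115 -.381 .097
```

```text
pos [ 0.5107 -0.3809  0.0956] delta [ 0.0007  0.0003 -0.0014] yaw 16.891589347667768 tilt [0.0003 0.0001] F [ 0.5422  0.1268 -1.1027] w 0.028521716038502825 t 7.5
```

Request:
step_arm(steps="0 0 0 0 0 -0.02 0;0 0 0 0 0 -0.03 0;0 0 0 0 0 -0.04 0;0 0 0 0 0 -0.04 0;0 0 0 0.006 -0.022 0 0;0 0 0 0.012 -0.045 0 0;0 0 0 0.012 -0.045 0 0;0 0 0 0.012 -0.045 0 0;0 0 0 0.012 -0.045 0 0;0 0 0 0.012 -0.045 0 0;0 0 0 0.012 -0.045 0 0;0 0 0 0.012 -0.045 0 0;0 0 0 0.012 -0.045 0 0;0 0 0 0.012 -0.045 0 0;0 0 0 0.012 -0.045 0 0;0 0 0 0.012 -0.045 0 0;0 0 0 0.012 -0.045 0 0;0 0 0 0.012 -0.045 0 0;0 0 0 0.012 -0.045 0 0;0 0 0 0.012 -0.045 0 0")

```text
clock: 10.0
position: [0.4858, 0.3411, 0.2253]
tcp_rot: [3.107, 0.461, -0.001]
ft_force: [1.0, 0.0, -1.0]
gripper_width: 0.0283
```

```bash
python3 go.py .480 .403 .102;python3 - <<'E'
from h import *
cv2.imwrite("pics/s2.png",get("scene")["color"][:,:,::-1])
E
```

```text
pos [0.4858 0.3411 0.2253] delta [ 0.0125 -0.0611  0.1232] yaw 16.87173107182606 tilt [-0.0005 -0.0008] F [ 1.0471  0.0378 -1.0242] w 0.028327530508118568 t 10.0
```

View pics/s2.png

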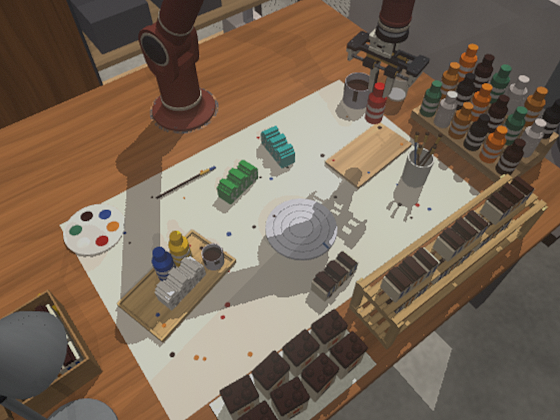

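Red is held upright, hanging by the cap at (375,105), and the other bottles are undisturbed.

Request:
step_arm(steps="0 0 0 0.006 -0.031 0 0;0 0 0 0.0065 -0.030 0 0;0 0 0 0 0 0.03 0;0 0 0 0 0 0.04 0;0 0 0 0 0 0.035 0;0 0 0 0 0 0.012 0;0 0 0 0 0 0.004 0;0 0 0 0 0 0 0;0 0 0 0 0 0 0")

```text
clock: 11.18
position: [0.481, 0.4028, 0.1062]
tcp_rot: [-3.106, -0.461, -0.004]
ft_force: [-0.1, 0.2, -1.9]
gripper_width: 0.0283
```

```bash
python3 go.py .480 .403 .100
```

```text
pos [0.481  0.4028 0.1062] delta [-0.0009 -0.0005  0.0062] yaw 16.881486380477007 tilt [0.002 0.002] F [-0.0525  0.2462 -1.9029] w 0.028314776444776486 t 11.175
```

Request:
step_arm(steps="0 0 0 0 0 0.002 0;0 0 0 0 0 0.002 0;0 0 0 0 0 0 0;0 0 0 0 0 0 0")

```text
clock: 11.68
position: [0.4804, 0.402, 0.1007]
tcp_rot: [-3.107, -0.461, -0.0]
ft_force: [0.3, -0.4, -1.5]
gripper_width: 0.0285
```

```bash
python3 go.py .480 .403 .0995
```

```text
pos [0.4804 0.402  0.1007] delta [-0.0001 -0.001   0.0012] yaw 16.88623756171213 tilt [0.     0.0001] F [ 0.3149 -0.3703 -1.5474] w 0.02851580833627654 t 11.675
```

Request:
step_arm(steps="0 0 0 0 0 0.0012 0;0 0 0 0 0 0 0;0 0 0 0 0 0 0")

```text
clock: 12.05
position: [0.4805, 0.4022, 0.0996]
tcp_rot: [-3.107, -0.461, -0.001]
ft_force: [0.2, 0.2, -1.1]
gripper_width: 0.0282
```

Request:
step_arm(steps="0 0 0 0 0 0.0006 0;0 0 0 0 0 0 0;0 0 0 0 0 0 0.4;0 0 0 0 0 0 0.6;0 0 0 0 0 0 0.7;0 0 0 0 0 -0.02 0.8;0 0 0 0 0 -0.03 1;0 0 0 0 0 -0.04 1;0 0 0 0 0 -0.035 1;0 0 0 0 0 0 1")

```text
clock: 13.3
position: [0.4814, 0.4037, 0.2271]
tcp_rot: [-3.103, -0.461, -0.009]
ft_force: [-0.9, 0.4, -1.0]
gripper_width: 0.0924
```

```bash
python3 go.py .4966 -.330 .22;python3 - <<'E'
from h import *
cv2.imwrite("pics/s3.png",get("side")["color"][:,:,::-1])
E
```

```text
pos [0.4814 0.4037 0.2271] delta [-0.1986  0.7065  0.0035] yaw 16.883324233683908 tilt [0.0049 0.005 ] F [-0.9285  0.4101 -0.9573] w 0.09242006015267211 t 13.3
```

View pics/s3.png

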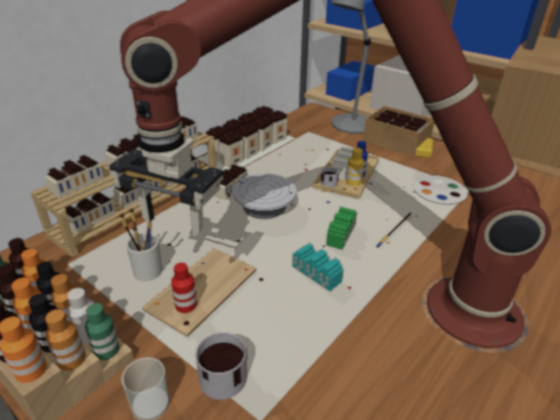

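Red stands upright on the board at (183,287). Next is blue.

Request:
step_arm(steps="0 0 0 -0.0125 0.044 0 1;0 0 0 -0.0125 0.044 0 1;0 0 0 -0.0125 0.044 0 1;0 0 0 -0.0125 0.044 0 1;0 0 0 -0.0125 0.044 0 1;0 0 0 -0.0125 0.044 0 1;0 0 0 -0.0125 0.044 0 1;0 0 0 -0.0125 0.044 0 1;0 0 0 -0.0125 0.044 0 1;0 0 0 -0.0125 0.044 0 1;0 0 0 -0.0125 0.044 0 1;0 0 0 -0.0125 0.044 0 1;0 0 0 -0.0125 0.044 0 1;0 0 0 -0.0125 0.044 0 1;0 0 0 -0.0125 0.044 0 1;0 0 0 -0.011 0.044 0 1;0 0 0 0 0 0.04 1;0 0 0 0 0 0.03 1;0 0 0 0 0 0 1;0 0 0 0 0 0 1")

```text
clock: 15.85
position: [0.4953, -0.3292, 0.1541]
tcp_rot: [-3.107, -0.462, -0.001]
ft_force: [-0.0, 0.6, 0.1]
gripper_width: 0.0928
```

```bash
python3 go.py .4966 -.330 .0955
```

```text
pos [ 0.4953 -0.3292  0.1541] delta [0.001  0.0012 0.0586] yaw 16.904863053025707 tilt [0.0004 0.0002] F [-0.0015  0.5652  0.1271] w 0.09283560216446178 t 15.85
```

Request:
step_arm(steps="0 0 0 0.001 0.001 0.02 1;0 0 0 0 0 0.02 1;0 0 0 0 0 0.018 1;0 0 0 0 0 0 1;0 0 0 0 0 0 0.5;0 0 0 0 0 0 0.4;0 0 0 0 0 0 0.3;0 0 0 0 0 0 0.2;0 0 0 0 0 0 0.1;0 0 0 0 0 0 0;0 0 0 0 0 0 0")

```text
clock: 17.23
position: [0.4962, -0.3299, 0.0958]
tcp_rot: [-3.107, -0.461, -0.0]
ft_force: [0.5, -0.3, -1.4]
gripper_width: 0.0284
```

```bash
python3 go.py .487 .338 .222
```

```text
pos [ 0.4962 -0.3299  0.0958] delta [ 0.1852 -0.6418 -0.1261] yaw 16.88922714990819 tilt [0.0001 0.0001] F [ 0.4787 -0.2545 -1.3695] w 0.02843172624310671 t 17.225
```

Request:
step_arm(steps="0 0 0 0 0 -0.02 0;0 0 0 0 0 -0.03 0;0 0 0 0 0 -0.04 0;0 0 0 0 0 -0.04 0;0 0 0 0.007 -0.022 0 0;0 0 0 0.0125 -0.044 0 0;0 0 0 0.0125 -0.044 0 0;0 0 0 0.0125 -0.044 0 0;0 0 0 0.0125 -0.044 0 0;0 0 0 0.0125 -0.044 0 0;0 0 0 0.0125 -0.044 0 0;0 0 0 0.0125 -0.044 0 0;0 0 0 0.0125 -0.044 0 0;0 0 0 0.0125 -0.044 0 0;0 0 0 0.0125 -0.044 0 0;0 0 0 0.0125 -0.044 0 0;0 0 0 0.0125 -0.044 0 0;0 0 0 0.0125 -0.044 0 0;0 0 0 0.0125 -0.044 0 0;0 0 0 0 0 0 0")

```text
clock: 19.73
position: [0.4808, 0.3386, 0.2242]
tcp_rot: [-3.102, -0.475, 0.007]
ft_force: [-0.2, -0.9, -1.2]
gripper_width: 0.0284
```

```bash
python3 go.py .487 .338 .0995
```

```text
pos [0.4808 0.3386 0.2242] delta [0.0062 0.0028 0.1247] yaw 17.408880005040498 tilt [-0.0046  0.0023] F [-0.2079 -0.916  -1.2106] w 0.028387023057599707 t 19.725
```

Request:
step_arm(steps="0 0 0 0.004 0.001 0.03 0;0 0 0 0 0 0.04 0;0 0 0 0 0 0.03 0;0 0 0 0 0 0.015 0;0 0 0 0 0 0.005 0;0 0 0 0 0 0.002 0;0 0 0 0 0 0 0;0 0 0 0 0 0 0;0 0 0 0 0 0 0")

```text
clock: 20.85
position: [0.4894, 0.3338, 0.1044]
tcp_rot: [-3.107, -0.461, -0.001]
ft_force: [0.9, 0.3, -1.4]
gripper_width: 0.0285
```

```bash
python3 go.py .487 .338 .0995
```

```text
pos [0.4894 0.3338 0.1044] delta [-0.001  -0.0047  0.0049] yaw 16.883469848582823 tilt [0.0008 0.0006] F [ 0.9213  0.3168 -1.4085] w 0.028457076416317752 t 20.85
```

Request:
step_arm(steps="0 0 0 0 0 0.003 0;0 0 0 0 0 0.0018 0;0 0 0 0 0 0 0;0 0 0 0 0 0 0")

```text
clock: 21.35
position: [0.4893, 0.3337, 0.0997]
tcp_rot: [-3.107, -0.461, -0.001]
ft_force: [-0.2, -0.8, 4.9]
gripper_width: 0.0287
```

Contact. I'll release, rise and go for yellow.

Request:
step_arm(steps="0 0 0 0 0 0 0.4;0 0 0 0 0 0 0.6;0 0 0 0 0 0 0.7;0 0 0 0 0 -0.02 0.8;0 0 0 0 0 -0.03 1;0 0 0 0 0 -0.04 1;0 0 0 0 0 -0.035 1;0 0 0 0 0 0 1;0 0 0 0 0 0 1")

```text
clock: 22.48
position: [0.4887, 0.333, 0.2232]
tcp_rot: [3.106, 0.461, -0.002]
ft_force: [-0.4, -0.6, -1.0]
gripper_width: 0.0929
```

```bash
python3 go.py .4812 -.279 .155
```

```text
pos [0.4887 0.333  0.2232] delta [-0.1848  0.5834  0.0689] yaw 16.885899600766955 tilt [-0.0012 -0.0013] F [-0.3693 -0.5851 -0.9504] w 0.09286167486257672 t 22.475
```

Request:
step_arm(steps="0 0 0 -0.0132 0.0417 0 1;0 0 0 -0.0132 0.0417 0 1;0 0 0 -0.0132 0.0417 0 1;0 0 0 -0.0132 0.0417 0 1;0 0 0 -0.0132 0.0417 0 1;0 0 0 -0.0132 0.0417 0 1;0 0 0 -0.0132 0.0417 0 1;0 0 0 -0.0132 0.0417 0 1;0 0 0 -0.0132 0.0417 0 1;0 0 0 -0.0132 0.0417 0 1;0 0 0 -0.0132 0.0417 0 1;0 0 0 -0.0132 0.0417 0 1;0 0 0 -0.0132 0.0417 0 1;0 0 0 -0.0132 0.0417 0 1;0 0 0 0 0 0.035 1;0 0 0 0 0 0.034 1;0 0 0 0 0 0 1;0 0 0 0 0 0 1")

```text
clock: 24.72
position: [0.4823, -0.2786, 0.1553]
tcp_rot: [-3.107, -0.462, -0.001]
ft_force: [0.6, 0.0, 0.6]
gripper_width: 0.0928
```

```bash
python3 go.py .4812 -.279 .0957
```

```text
pos [ 0.4823 -0.2786  0.1553] delta [-0.0012  0.0001  0.0596] yaw 16.909360931902924 tilt [0.0003 0.0003] F [0.567  0.0395 0.5829] w 0.09283350946055513 t 24.725
```

Request:
step_arm(steps="0 0 0 -0.001 0 0.02 1;0 0 0 0 0 0.02 1;0 0 0 0 0 0.0195 1;0 0 0 0 0 0 1;0 0 0 0 0 0 0.5;0 0 0 0 0 0 0.4;0 0 0 0 0 0 0.3;0 0 0 0 0 0 0.2;0 0 0 0 0 0 0.1;0 0 0 0 0 0 0;0 0 0 0 0 0 0")

```text
clock: 26.1
position: [0.481, -0.279, 0.0955]
tcp_rot: [-3.107, -0.461, -0.0]
ft_force: [0.8, -0.7, -0.6]
gripper_width: 0.0284
```

```bash
python3 go.py .495 .270 .222
```

```text
pos [ 0.481  -0.279   0.0955] delta [ 0.1729 -0.5212 -0.1264] yaw 16.89028188532749 tilt [0.0001 0.0001] F [ 0.8478 -0.6626 -0.624 ] w 0.02841176091835141 t 26.1
```

Request:
step_arm(steps="0 0 0 0 0 -0.02 0;0 0 0 0 0 -0.03 0;0 0 0 0 0 -0.04 0;0 0 0 0 0 -0.036 0;0 0 0 0.0133 -0.0401 0 0;0 0 0 0.0133 -0.0401 0 0;0 0 0 0.0133 -0.0401 0 0;0 0 0 0.0133 -0.0401 0 0;0 0 0 0.0133 -0.0401 0 0;0 0 0 0.0133 -0.0401 0 0;0 0 0 0.0133 -0.0401 0 0;0 0 0 0.0133 -0.0401 0 0;0 0 0 0.0133 -0.0401 0 0;0 0 0 0.0133 -0.0401 0 0;0 0 0 0.0133 -0.0401 0 0;0 0 0 0.0133 -0.0401 0 0;0 0 0 0.0133 -0.0401 0 0;0 0 0 0 0 0 0;0 0 0 0 0 0 0")

```text
clock: 28.48
position: [0.4948, 0.269, 0.221]
tcp_rot: [3.106, 0.46, -0.002]
ft_force: [0.9, 0.1, -1.5]
gripper_width: 0.0285
```

```bash
python3 go.py .495 .270 .100
```

```text
pos [0.4948 0.269  0.221 ] delta [ 0.0007 -0.0011  0.121 ] yaw 16.864804406678637 tilt [-0.0009 -0.0018] F [ 0.9463  0.0788 -1.528 ] w 0.028524962050411374 t 28.475
```

Request:
step_arm(steps="0 0 0 0 0 0.03 0;0 0 0 0 0 0.04 0;0 0 0 0 0 0.03 0;0 0 0 0 0 0.014 0;0 0 0 0 0 0.004 0;0 0 0 0 0 0.002 0;0 0 0 0 0 0.001 0;0 0 0 0 0 0 0;0 0 0 0 0 0 0")

```text
clock: 29.6
position: [0.4951, 0.2702, 0.101]
tcp_rot: [-3.107, -0.461, -0.001]
ft_force: [-0.3, -0.9, -1.4]
gripper_width: 0.0284
```

Request:
step_arm(steps="0 0 0 0 0 0.0012 0;0 0 0 0 0 0 0;0 0 0 0 0 0 0")

```text
clock: 29.98
position: [0.4951, 0.2702, 0.0995]
tcp_rot: [-3.107, -0.461, -0.001]
ft_force: [0.1, 0.7, -0.4]
gripper_width: 0.0286
```

Request:
step_arm(steps="0 0 0 0 0 0.0004 0;0 0 0 0 0 0 0.4;0 0 0 0 0 0 0.6;0 0 0 0 0 0 0.7;0 0 0 0 0 -0.02 0.8;0 0 0 0 0 -0.03 1;0 0 0 0 0 -0.04 1;0 0 0 0 0 -0.035 1;0 0 0 0 0 -0.035 1;0 0 0 0 0 0 1")

```text
clock: 31.22
position: [0.4961, 0.2713, 0.2619]
tcp_rot: [-3.105, -0.461, -0.009]
ft_force: [-0.2, 0.5, -0.7]
gripper_width: 0.093
```

```bash
python3 go.py .5586 -.385 .26;python3 - <<'E'
from h import *
cv2.imwrite("pics/s4.png",np.hstack([get(n)["color"][:,:,::-1] for n in("side","scene")])[:,::1][::1][:, :1120][::1])
a=cv2.imread("pics/s4.png");cv2.imwrite("pics/s4.png",cv2.resize(a,(800,300),interpolation=cv2.INTER_AREA))
E
```

```text
pos [0.4961 0.2713 0.2619] delta [-0.1308  0.6462 -0.0001] yaw 16.882734940352538 tilt [0.0054 0.0035] F [-0.1572  0.4544 -0.7189] w 0.09300866475014506 t 31.225
```

View pics/s4.png

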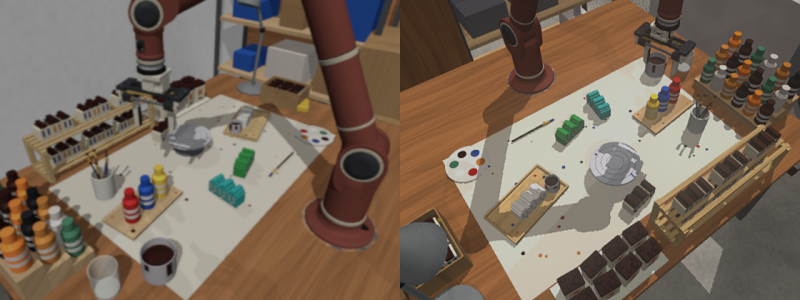

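All three bottles stand on the board, at about (145,195) in the left (side) half. Now I'll go back over the tray to look at the houses.

Request:
step_arm(steps="0 0 0 -0.0087 0.043 0 1;0 0 0 -0.0087 0.043 0 1;0 0 0 -0.0087 0.043 0 1;0 0 0 -0.0087 0.043 0 1;0 0 0 -0.0087 0.043 0 1;0 0 0 -0.0087 0.043 0 1;0 0 0 -0.0087 0.043 0 1;0 0 0 -0.0087 0.043 0 1;0 0 0 -0.0087 0.043 0 1;0 0 0 -0.0087 0.043 0 1;0 0 0 -0.0087 0.043 0 1;0 0 0 -0.0087 0.043 0 1;0 0 0 -0.0087 0.043 0 1;0 0 0 -0.0087 0.043 0 1;0 0 0 -0.0087 0.043 0 1;0 0 0 0 0 0 1;0 0 0 0 0 0 1;0 0 0 0 0 0 1")

```text
clock: 33.58
position: [0.5578, -0.3829, 0.2586]
tcp_rot: [-3.105, -0.466, 0.0]
ft_force: [-0.2, 0.3, 1.2]
gripper_width: 0.0929
```

```bash
python3 - <<'E'
from m import *
d=get("wrist");pickle.dump(d,open("w5.pkl","wb"))
cv2.imwrite("pics/w5.png",d["color"][:,:,::-1])
h,s,v=[d["hsv"][...,i].astype(int) for i in range(3)]
z=d["P"][...,2]
for zr in((.03,.085),(.058,.085)):
    k=((s<60)&(z>zr[0])&(z<zr[1])&(d["P"][...,0]<.62)&(np.hypot(d["P"][...,0]-.534,d["P"][...,1]+.222)>.032)).astype(np.uint8); k[280:]=0
    n,l,st,ce=cv2.connectedComponentsWithStats(k)
    i=1+st[1:,4].argmax();M=l==i;P=d["P"][M]
    print(P[:,2].max(),np.percentile(P[:,2],[5,50,95]),cv2.minAreaRect((P[:,:2]*1000).astype(np.float32)))
k=((z>.02)&(np.hypot(d["P"][...,0]-.534,d["P"][...,1]+.222)<.035));print("tin",cv2.minEnclosingCircle((d["P"][k][:,:2]*1000).astype(np.float32)))
E
python3 go.py .547 -.3207 .1
```

```text
0.07278599869801172 [0.0515 0.0604 0.0704] ((547.109375, -320.66400146484375), (46.07923889160156, 120.01752471923828), 16.21201515197754)
0.07278599869801172 [0.0591 0.069  0.071 ] ((547.1639404296875, -320.5437927246094), (45.41972732543945, 33.905208587646484), 16.418838500976562)
tin ((533.7500610351562, -221.9813690185547), 27.387176513671875)
pos [ 0.5579 -0.3831  0.259 ] delta [ 0.0079 -0.0627  0.159 ] yaw 17.045592047939756 tilt [-0.0002  0.001 ] F [0.0548 0.4849 0.4176] w 0.09307552870873861 t 33.625
```

View pics/w5.png

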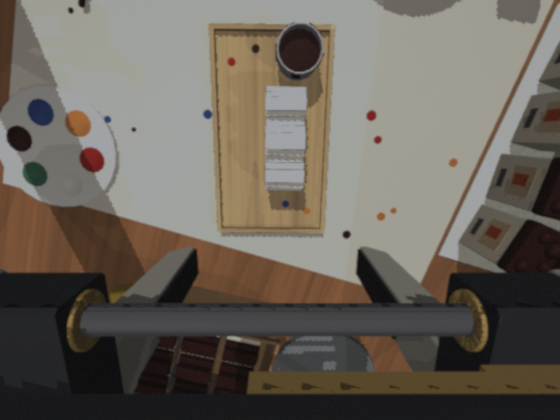

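Request:
step_arm(steps="0 0 0.6 0.004 -0.031 0 0.75;0 0 0 0.004 -0.032 0 0.75;0 0 0 0 0 0.04 0.75;0 0 0 0 0 0.05 0.75;0 0 0 0 0 0.05 0.75;0 0 0 0 0 0 0.75;0 0 0 0 0 0 0.75;0 0 0 0 0 0 0.75")

```text
clock: 34.62
position: [0.549, -0.3228, 0.1219]
tcp_rot: [3.107, 0.445, 0.007]
ft_force: [-0.4, 0.0, 0.5]
gripper_width: 0.0695
```

```bash
python3 go.py .5471 -.3206 .022
```

```text
pos [ 0.549  -0.3228  0.1219] delta [-0.0016 -0.003   0.0998] yaw 16.298079489034603 tilt [ 0.0048 -0.0022] F [-0.3934  0.0491  0.5014] w 0.06954016685338811 t 34.625
```

Request:
step_arm(steps="0 0 0 -0.0005 -0.002 0.03 0.75;0 0 0 0 0 0.03 0.75;0 0 0 0 0 0.01 0.75;0 0 0 0 0 0 0.75;0 0 0 0 0 0 0.75;0 0 0 0 0 0 0.75")

```text
clock: 35.38
position: [0.5469, -0.321, 0.0503]
tcp_rot: [3.109, 0.445, 0.003]
ft_force: [0.1, 0.1, 0.1]
gripper_width: 0.0698
```

```bash
python3 go.py .5471 -.3206 .022
```

```text
pos [ 0.5469 -0.321   0.0503] delta [ 0.0003 -0.0003  0.0283] yaw 16.28030268602101 tilt [ 0.0021 -0.001 ] F [0.109  0.1356 0.0508] w 0.06979553207614303 t 35.375
```

Request:
step_arm(steps="0 0 0 0 0 0.015 0.75;0 0 0 0 0 0.0125 0.75;0 0 0 0 0 0 0.75;0 0 0 0 0 0 0.75;0 0 0 0 0 0 0.65;0 0 0 0 0 0 0.6;0 0 0 0 0 0 0.55;0 0 0 0 0 0 0.5;0 0 0 0 0 0 0.4;0 0 0 0 0 0 0.3;0 0 0 0 0 0 0.2;0 0 0 0 0 0 0.2")

```text
clock: 36.88
position: [0.5466, -0.3205, 0.0217]
tcp_rot: [3.11, 0.445, 0.002]
ft_force: [2.1, 0.6, 1.1]
gripper_width: 0.0459
```

```bash
python3 go.py .609 -.0055 .09
```

```text
pos [ 0.5466 -0.3205  0.0217] delta [ 0.1484 -0.2848 -0.0682] yaw 16.30359201900031 tilt [ 0.001 -0.   ] F [2.0973 0.5989 1.0542] w 0.04592532723946131 t 36.875
```

Request:
step_arm(steps="0 0 0 0 0 -0.015 0;0 0 0 0 0 -0.03 0;0 0 0 0 0 -0.04 0;0 0 0 0 0 -0.04 0;0 0 0 0.0074 -0.0142 0 0;0 0 0 0.0148 -0.0284 0 0;0 0 0 0.0148 -0.0284 0 0;0 0 0 0.0148 -0.0284 0 0;0 0 0 0.0148 -0.0284 0 0;0 0 0 0.0148 -0.0284 0 0;0 0 0 0.0148 -0.0284 0 0;0 0 0 0.0148 -0.0284 0 0;0 0 0 0.0148 -0.0284 0 0;0 0 0 0.0148 -0.0284 0 0;0 0 0 0.0074 -0.0142 0 0;0 0 0 0 0 0 0;0 0 0 0 0 0 0;0 0 0 0 0 0 0")

```text
clock: 39.12
position: [0.6081, -0.0088, 0.1462]
tcp_rot: [3.109, 0.44, -0.002]
ft_force: [-0.2, -0.8, -3.8]
gripper_width: 0.046
```

```bash
python3 go.py .609 -.0065 .0737
python3 - <<'E'
from h import *
a=np.hstack([get(n)["color"][:,:,::-1] for n in("side","scene")]);cv2.imwrite("pics/s5.png",cv2.resize(a,(800,300),interpolation=cv2.INTER_AREA))
E
```

```text
pos [ 0.6081 -0.0088  0.1462] delta [ 0.0015 -0.002   0.0725] yaw 16.116890057162447 tilt [-0.0008 -0.0014] F [-0.1883 -0.8463 -3.7805] w 0.04598228262173509 t 39.125
```

View pics/s5.png

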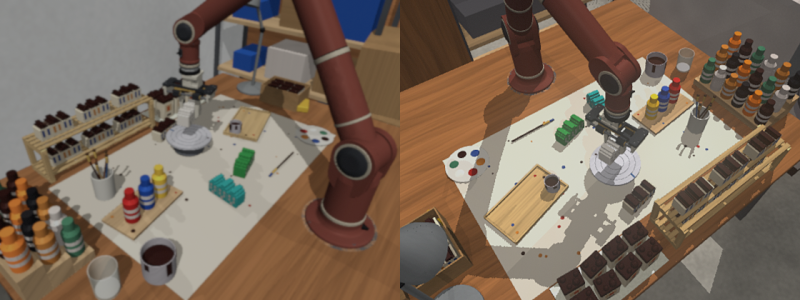

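Request:
step_arm(steps="0 0 0 0.001 -0.002 0.02 0;0 0 0 0 0 0.025 0;0 0 0 0 0 0.015 0;0 0 0 0 0 0.006 0;0 0 0 0 0 0.003 0;0 0 0 0 0 0 0;0 0 0 0 0 0 0;0 0 0 0 0 0 0")

```text
clock: 40.22
position: [0.6092, -0.0043, 0.078]
tcp_rot: [3.11, 0.445, 0.002]
ft_force: [0.7, 0.3, -3.2]
gripper_width: 0.0463
```

```bash
python3 go.py .609 -.0065 .0737
```

```text
pos [ 0.6092 -0.0043  0.078 ] delta [-0.0008  0.0021  0.0043] yaw 16.287555078232245 tilt [0.001  0.0001] F [ 0.6523  0.275  -3.2375] w 0.04626699849044109 t 40.225
```

Request:
step_arm(steps="0 0 0 -0.0005 0.0015 0.002 0;0 0 0 0 0 0.0015 0;0 0 0 0 0 0 0;0 0 0 0 0 0 0")

```text
clock: 40.72
position: [0.6088, -0.0058, 0.0739]
tcp_rot: [-3.11, -0.445, 0.0]
ft_force: [0.8, -0.1, -3.3]
gripper_width: 0.046
```

```bash
python3 go.py .609 -.0065 .0737
python3 - <<'E'
from m import *
for n in("scene","side"):
    d=get(n)
    x,y=map(int,proj(d,[.609,-.005,.08]));c=d["color"][y-70:y+70,x-80:x+80,::-1]
    cv2.imwrite(f"pics/h_{n}.png",cv2.resize(c,None,fx=4,fy=4,interpolation=cv2.INTER_CUBIC))
E
```

```text
pos [ 0.6088 -0.0058  0.0739] delta [0.     0.0007 0.0002] yaw 16.28855624244244 tilt [-0.0002  0.0001] F [ 0.8144 -0.1346 -3.3492] w 0.046044041329439525 t 40.725
```

View pics/h_scene.png

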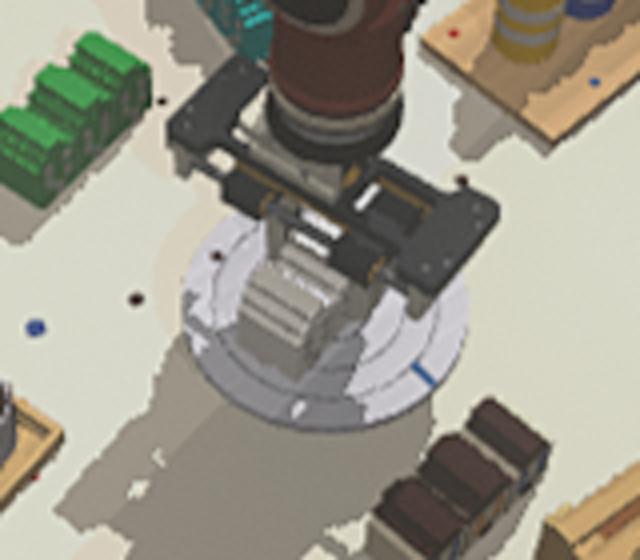

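Roughly central on the wheel. I'll touch down and release.

Request:
step_arm(steps="0 0 0 0 0 0.001 0;0 0 0 0 0 0 0;0 0 0 0 0 0 0")

```text
clock: 41.2
position: [0.6089, -0.0058, 0.0736]
tcp_rot: [3.11, 0.445, 0.001]
ft_force: [-0.9, -0.5, 3.0]
gripper_width: 0.0461
```

Request:
step_arm(steps="0 0 0 0 0 0 0.55;0 0 0 0 0 0 0.65;0 0 0 0 0 0 0.75;0 0 0 0 0 0 0.75;0 0 0 0 0 -0.02 0.75;0 0 0 0 0 -0.04 0.75;0 0 0 0 0 -0.05 0.8;0 0 0 0 0 -0.05 1;0 0 0 0 0.03 -0.04 1;0 0 0 0 0.04 0 1;0 0 0 0 0 0 1;0 0 0 0 0 0 1;0 0 0 0 0 0 1")

```text
clock: 42.82
position: [0.6281, -0.0711, 0.2727]
tcp_rot: [-3.108, -0.449, 0.001]
ft_force: [0.1, -0.1, -0.5]
gripper_width: 0.0932
```

```bash
python3 - <<'E'
from m import *
d=get("wrist");pickle.dump(d,open("w6.pkl","wb"))
cv2.imwrite("pics/w6.png",d["color"][:,:,::-1])
P=d["P"];z=P[...,2];h,s,v=[d["hsv"][...,i].astype(int) for i in range(3)]
rr=np.hypot(P[...,0]-.609,P[...,1]+.005)
k=((z>.05)&(rr<.11)).astype(np.uint8)
k[275:]=0
ct=max(cv2.findContours(k,0,1)[0],key=cv2.contourArea)
Q=np.array([plane(d,*p,.060)[:2] for p in ct[:,0]],np.float32)
print("wheel",cv2.fitEllipse(Q*1000),cv2.minEnclosingCircle(Q*1000))
H=P[(z>.085)&(z<.14)&(rr<.09)];print("house",np.percentile(H[:,2],[5,50,99]),cv2.minAreaRect((H[:,:2]*1000).astype(np.float32)))
E
python3 go.py .4951 .2702 .222
```

```text
wheel ((609.1834106445312, -6.23530387878418), (177.65731811523438, 177.78250122070312), 12.850101470947266) ((609.1441040039062, -5.836649417877197), 90.05040740966797)
house [0.1034 0.1125 0.1232] ((607.7463989257812, -6.082000732421875), (46.353729248046875, 119.4044418334961), 15.862275123596191)
pos [ 0.6281 -0.0712  0.2728] delta [-0.0309 -0.3651  0.0512] yaw 16.443425105834507 tilt [-0.0007  0.001 ] F [0.7172 0.5041 0.2087] w 0.09309375597259238 t 42.875
```

View pics/w6.png

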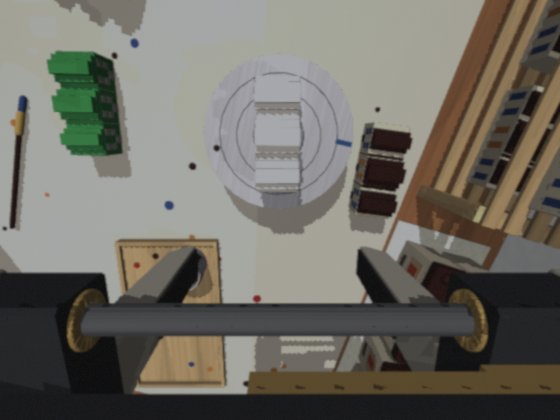

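The houses are centred to within about 1.5 mm, standing at (278,132) in w6. Now I'll return the bottles, yellow first.

Request:
step_arm(steps="0 0 -0.6 -0.0035 -0.0405 0 1;0 0 0 -0.0035 -0.0405 0 1;0 0 0 -0.0035 -0.0405 0 1;0 0 0 -0.0035 -0.0405 0 1;0 0 0 -0.0035 -0.0405 0 1;0 0 0 -0.0035 -0.0405 0 1;0 0 0 -0.0035 -0.0405 0 1;0 0 0 -0.0035 -0.0405 0 1;0 0 0 -0.0035 -0.0405 0 1;0 0 0 0 0 0.05 1;0 0 0 0 0 0.05 1;0 0 0 0 0 0.015 1;0 0 0 0 0 0 1;0 0 0 0 0 0 1;0 0 0 0 0 0 1")

```text
clock: 44.75
position: [0.4938, 0.2674, 0.1598]
tcp_rot: [-3.106, -0.461, -0.005]
ft_force: [-0.6, 0.2, 0.3]
gripper_width: 0.0927
```

```bash
python3 go.py .4951 .2702 .0995
```

```text
pos [0.4938 0.2674 0.1598] delta [ 0.0018 -0.0022  0.0603] yaw 16.873839755505056 tilt [0.0031 0.0019] F [-0.643   0.2479  0.2743] w 0.09269211978242894 t 44.75
```

Request:
step_arm(steps="0 0 0 0.0015 -0.002 0.02 1;0 0 0 0 0 0.02 1;0 0 0 0 0 0.018 1;0 0 0 0 0 0 1;0 0 0 0 0 0 1;0 0 0 0 0 0 1")

```text
clock: 45.5
position: [0.4944, 0.2695, 0.1012]
tcp_rot: [-3.107, -0.461, -0.003]
ft_force: [-0.2, -0.2, 0.9]
gripper_width: 0.0927
```

```bash
python3 go.py .4951 .2702 .0995
```

```text
pos [0.4944 0.2695 0.1012] delta [ 0.0009 -0.0004  0.0017] yaw 16.879230654995567 tilt [0.002  0.0012] F [-0.1672 -0.1983  0.9052] w 0.09266418349527188 t 45.5
```

Request:
step_arm(steps="0 0 0 0.0005 -0.0005 0.0013 1;0 0 0 0 0 0 0.5;0 0 0 0 0 0 0.4;0 0 0 0 0 0 0.3;0 0 0 0 0 0 0.2;0 0 0 0 0 0 0.1;0 0 0 0 0 0 0;0 0 0 0 0 0 0")

```text
clock: 46.5
position: [0.4942, 0.2698, 0.0987]
tcp_rot: [-3.107, -0.461, -0.001]
ft_force: [0.3, 0.9, -0.6]
gripper_width: 0.0282
```

```bash
python3 go.py .481 -.279 .222
```

```text
pos [0.4942 0.2698 0.0987] delta [-0.1719  0.5213 -0.1234] yaw 16.881808880368688 tilt [0.0004 0.0003] F [ 0.263   0.9081 -0.5982] w 0.02822796849536069 t 46.5
```

Request:
step_arm(steps="0 0 0 0 0 -0.02 0;0 0 0 0 0 -0.03 0;0 0 0 0 0 -0.04 0;0 0 0 0 0 -0.036 0;0 0 0 -0.0132 0.0401 0 0;0 0 0 -0.0132 0.0401 0 0;0 0 0 -0.0132 0.0401 0 0;0 0 0 -0.0132 0.0401 0 0;0 0 0 -0.0132 0.0401 0 0;0 0 0 -0.0132 0.0401 0 0;0 0 0 -0.0132 0.0401 0 0;0 0 0 -0.0132 0.0401 0 0;0 0 0 -0.0132 0.0401 0 0;0 0 0 -0.0132 0.0401 0 0;0 0 0 -0.0132 0.0401 0 0;0 0 0 -0.0132 0.0401 0 0;0 0 0 -0.0132 0.0401 0 0;0 0 0 0 0 0 0;0 0 0 0 0 0 0;0 0 0 0 0 0 0")

```text
clock: 49.0
position: [0.4816, -0.2772, 0.2247]
tcp_rot: [-3.106, -0.465, -0.0]
ft_force: [-0.8, -0.3, -1.1]
gripper_width: 0.0285
```

```bash
python3 go.py .481 -.279 .0947
```

```text
pos [ 0.4816 -0.2772  0.2247] delta [-0.0011  0.0016  0.13  ] yaw 17.041811663625698 tilt [0.0001 0.0009] F [-0.8453 -0.2629 -1.0994] w 0.02853435172895248 t 49.0
```

Request:
step_arm(steps="0 0 0 -0.001 0.001 0.03 0;0 0 0 0 0 0.04 0;0 0 0 0 0 0.035 0;0 0 0 0 0 0.014 0;0 0 0 0 0 0.004 0;0 0 0 0 0 0 0;0 0 0 0 0 0 0;0 0 0 0 0 0 0")

```text
clock: 50.0
position: [0.4811, -0.2805, 0.1026]
tcp_rot: [3.107, 0.461, 0.002]
ft_force: [-0.5, -0.7, -1.0]
gripper_width: 0.0283
```

```bash
python3 go.py .481 -.279 .0947
```

```text
pos [ 0.4811 -0.2805  0.1026] delta [ 0.0004 -0.0015  0.0079] yaw 16.87595206588552 tilt [ 0.0015 -0.0008] F [-0.4802 -0.6948 -1.0164] w 0.028344623506368374 t 50.0
```

Request:
step_arm(steps="0 0 0 0.0003 -0.0012 0.004 0;0 0 0 0 0 0.0025 0;0 0 0 0 0 0 0;0 0 0 0 0 0 0;0 0 0 0 0 0 0")

```text
clock: 50.62
position: [0.4806, -0.279, 0.0952]
tcp_rot: [-3.108, -0.461, -0.0]
ft_force: [0.4, 0.3, -0.5]
gripper_width: 0.0284
```

```bash
python3 go.py .481 -.279 .0947
```

```text
pos [ 0.4806 -0.279   0.0952] delta [0.0004 0.0001 0.0005] yaw 16.88352034451495 tilt [0.0001 0.    ] F [ 0.4347  0.2671 -0.4959] w 0.028368503967530857 t 50.625
```

Request:
step_arm(steps="0 0 0 0.0003 0 0.0006 0;0 0 0 0 0 0 0;0 0 0 0 0 0 0.4;0 0 0 0 0 0 0.6;0 0 0 0 0 0 0.7;0 0 0 0 0 -0.02 0.8;0 0 0 0 0 -0.03 1;0 0 0 0 0 -0.04 1;0 0 0 0 0 -0.035 1;0 0 0 0 0 0 1;0 0 0 0 0 0 1")

```text
clock: 52.0
position: [0.4801, -0.2788, 0.2188]
tcp_rot: [-3.107, -0.461, 0.002]
ft_force: [-0.9, 0.4, -0.0]
gripper_width: 0.0932
```

```bash
python3 go.py .4893 .3337 .155
```

```text
pos [ 0.4801 -0.2788  0.2188] delta [ 0.1868 -0.5833  0.0641] yaw 16.879838165318066 tilt [-0.0015  0.0005] F [-0.8874  0.401  -0.0159] w 0.09319063918500611 t 52.0
```

Request:
step_arm(steps="0 0 0 0.0133 -0.0416 0 1;0 0 0 0.0133 -0.0416 0 1;0 0 0 0.0133 -0.0416 0 1;0 0 0 0.0133 -0.0416 0 1;0 0 0 0.0133 -0.0416 0 1;0 0 0 0.0133 -0.0416 0 1;0 0 0 0.0133 -0.0416 0 1;0 0 0 0.0133 -0.0416 0 1;0 0 0 0.0133 -0.0416 0 1;0 0 0 0.0133 -0.0416 0 1;0 0 0 0.0133 -0.0416 0 1;0 0 0 0.0133 -0.0416 0 1;0 0 0 0.0133 -0.0416 0 1;0 0 0 0.0133 -0.0416 0 1;0 0 0 0 0 0.03 1;0 0 0 0 0 0.034 1;0 0 0 0 0 0 1;0 0 0 0 0 0 1;0 0 0 0 0 0 1")

```text
clock: 54.38
position: [0.4905, 0.333, 0.1569]
tcp_rot: [-3.106, -0.461, -0.003]
ft_force: [1.0, 0.7, -1.0]
gripper_width: 0.0931
```

```bash
python3 go.py .4893 .3337 .0993
```

```text
pos [0.4905 0.333  0.1569] delta [-0.0011 -0.0009  0.0576] yaw 16.86956163622037 tilt [0.002  0.0017] F [ 1.0097  0.6573 -1.0244] w 0.09313769226947292 t 54.375
```

Request:
step_arm(steps="0 0 0 -0.0008 -0.0005 0.02 1;0 0 0 0 0 0.02 1;0 0 0 0 0 0.015 1;0 0 0 0 0 0 1;0 0 0 0 0 0 1;0 0 0 0 0 0 1;0 0 0 0 0 0 1")

```text
clock: 55.25
position: [0.4892, 0.3329, 0.1012]
tcp_rot: [-3.107, -0.461, -0.002]
ft_force: [-0.6, 0.3, 1.1]
gripper_width: 0.0929
```

```bash
python3 go.py .4893 .3337 .0993
```

```text
pos [0.4892 0.3329 0.1012] delta [ 0.0003 -0.0007  0.0019] yaw 16.88124349758739 tilt [0.0009 0.0007] F [-0.6166  0.2922  1.0681] w 0.09293200069785927 t 55.25
```

Request:
step_arm(steps="0 0 0 0 -0.0006 0.0015 1;0 0 0 0 0 0 0.5;0 0 0 0 0 0 0.4;0 0 0 0 0 0 0.3;0 0 0 0 0 0 0.2;0 0 0 0 0 0 0.1;0 0 0 0 0 0 0;0 0 0 0 0 0 0")

```text
clock: 56.25
position: [0.4888, 0.3333, 0.0991]
tcp_rot: [-3.107, -0.461, -0.0]
ft_force: [0.3, 0.2, -1.5]
gripper_width: 0.0283
```

```bash
python3 go.py .4962 -.3299 .222
```

```text
pos [0.4888 0.3333 0.0991] delta [-0.1856  0.6368 -0.123 ] yaw 16.887619332393122 tilt [0.0002 0.0002] F [ 0.3491  0.1697 -1.5071] w 0.028262455651271046 t 56.25
```

Request:
step_arm(steps="0 0 0 0 0 -0.02 0;0 0 0 0 0 -0.03 0;0 0 0 0 0 -0.04 0;0 0 0 0 0 -0.036 0;0 0 0 -0.0124 0.0424 0 0;0 0 0 -0.0124 0.0424 0 0;0 0 0 -0.0124 0.0424 0 0;0 0 0 -0.0124 0.0424 0 0;0 0 0 -0.0124 0.0424 0 0;0 0 0 -0.0124 0.0424 0 0;0 0 0 -0.0124 0.0424 0 0;0 0 0 -0.0124 0.0424 0 0;0 0 0 -0.0124 0.0424 0 0;0 0 0 -0.0124 0.0424 0 0;0 0 0 -0.0124 0.0424 0 0;0 0 0 -0.0124 0.0424 0 0;0 0 0 -0.0124 0.0424 0 0;0 0 0 -0.0124 0.0424 0 0;0 0 0 -0.0124 0.0424 0 0;0 0 0 0 0 0 0")

```text
clock: 58.75
position: [0.4933, -0.3345, 0.2239]
tcp_rot: [3.108, 0.448, -0.004]
ft_force: [0.5, 0.4, -1.2]
gripper_width: 0.0285
```

Request:
step_arm(steps="0 0 0 0 0 0 0;0 0 0 0 0 0.03 0;0 0 0 0 0 0.04 0;0 0 0 0 0 0 0;0 0 0 0 0 0 0;0 0 0 0 0 0 0")

```text
clock: 59.5
position: [0.4969, -0.3294, 0.1571]
tcp_rot: [3.105, 0.462, 0.005]
ft_force: [1.1, 0.7, -1.8]
gripper_width: 0.0287
```

```bash
python3 go.py .4962 -.3299 .0951
```

```text
pos [ 0.4969 -0.3294  0.1571] delta [-0.001   0.0002  0.062 ] yaw 16.920604512631396 tilt [ 0.0034 -0.0016] F [ 1.0846  0.6781 -1.7659] w 0.02866898921873239 t 59.5
```

Request:
step_arm(steps="0 0 0 -0.0005 0 0.025 0;0 0 0 0 0 0.02 0;0 0 0 0 0 0.01 0;0 0 0 0 0 0 0;0 0 0 0 0 0 0;0 0 0 0 0 0 0;0 0 0 0 0 0 0")

```text
clock: 60.38
position: [0.4953, -0.3296, 0.1006]
tcp_rot: [3.107, 0.461, 0.001]
ft_force: [-0.0, 0.4, -0.9]
gripper_width: 0.0286
```

```bash
python3 go.py .4962 -.3299 .0951
```

```text
pos [ 0.4953 -0.3296  0.1006] delta [0.0008 0.0005 0.0055] yaw 16.880991252182476 tilt [ 0.0009 -0.0005] F [-0.0054  0.3724 -0.8786] w 0.028645730436965642 t 60.375
```

Request:
step_arm(steps="0 0 0 0.001 0.0005 0.003 0;0 0 0 0 0 0.002 0;0 0 0 0 0 0 0;0 0 0 0 0 0 0;0 0 0 0 0 0 0")

```text
clock: 61.0
position: [0.4962, -0.3296, 0.0951]
tcp_rot: [-3.107, -0.461, -0.0]
ft_force: [-0.1, 0.6, 0.2]
gripper_width: 0.0284
```

Request:
step_arm(steps="0 0 0 0 0 0.0004 0;0 0 0 0 0 0 0;0 0 0 0 0 0 0.4;0 0 0 0 0 0 0.6;0 0 0 0 0 0 0.7;0 0 0 0 0 -0.02 0.8;0 0 0 0 0 -0.03 1;0 0 0 0 0 -0.04 1;0 0 0 0 0 -0.035 1;0 0 0 0 0 0 1;0 0 0 0 0 0 1")

```text
clock: 62.38
position: [0.4954, -0.3295, 0.2188]
tcp_rot: [-3.107, -0.461, 0.002]
ft_force: [0.3, 0.2, -1.1]
gripper_width: 0.0927
```

```bash
python3 go.py .4805 .4022 .155
```

```text
pos [ 0.4954 -0.3295  0.2188] delta [ 0.1983 -0.7044  0.0643] yaw 16.879203620346 tilt [-0.0016  0.0006] F [ 0.2809  0.2028 -1.1434] w 0.09271465074077817 t 62.375
```

Request:
step_arm(steps="0 0 0 0.0124 -0.044 0 1;0 0 0 0.0124 -0.044 0 1;0 0 0 0.0124 -0.044 0 1;0 0 0 0.0124 -0.044 0 1;0 0 0 0.0124 -0.044 0 1;0 0 0 0.0124 -0.044 0 1;0 0 0 0.0124 -0.044 0 1;0 0 0 0.0124 -0.044 0 1;0 0 0 0.0124 -0.044 0 1;0 0 0 0.0124 -0.044 0 1;0 0 0 0.0124 -0.044 0 1;0 0 0 0.0124 -0.044 0 1;0 0 0 0.0124 -0.044 0 1;0 0 0 0.0124 -0.044 0 1;0 0 0 0.0124 -0.044 0 1;0 0 0 0.0124 -0.044 0 1;0 0 0 0 0 0.064 1;0 0 0 0 0 0 1;0 0 0 0 0 0 1;0 0 0 0 0 0 1")

```text
clock: 64.88
position: [0.4828, 0.402, 0.1595]
tcp_rot: [-3.106, -0.459, -0.005]
ft_force: [0.6, 0.1, 0.5]
gripper_width: 0.0927
```

```bash
python3 go.py .4805 .4022 .0993
```

```text
pos [0.4828 0.402  0.1595] delta [-0.0023 -0.0008  0.0601] yaw 16.804786026665298 tilt [0.003  0.0026] F [0.6449 0.1381 0.5017] w 0.09273007736365095 t 64.875
```

Request:
step_arm(steps="0 0 0 -0.0014 0 0.02 1;0 0 0 0 0 0.02 1;0 0 0 0 0 0.017 1;0 0 0 0 0 0 1;0 0 0 0 0 0 1;0 0 0 0 0 0 1;0 0 0 0 0 0 1")

```text
clock: 65.75
position: [0.4804, 0.4015, 0.1008]
tcp_rot: [-3.107, -0.461, -0.002]
ft_force: [0.1, -0.5, -1.0]
gripper_width: 0.0932
```

```bash
python3 go.py .4805 .4022 .0993
```

```text
pos [0.4804 0.4015 0.1008] delta [ 0.0003 -0.0006  0.0015] yaw 16.880328475458988 tilt [0.0009 0.0008] F [ 0.0926 -0.5303 -0.9764] w 0.09318429428784512 t 65.75
```

Request:
step_arm(steps="0 0 0 0.0004 -0.0006 0.0012 1;0 0 0 0 0 0 0.5;0 0 0 0 0 0 0.4;0 0 0 0 0 0 0.3;0 0 0 0 0 0 0.2;0 0 0 0 0 0 0.1;0 0 0 0 0 0 0;0 0 0 0 0 0 0")

```text
clock: 66.75
position: [0.4804, 0.402, 0.099]
tcp_rot: [-3.107, -0.461, -0.0]
ft_force: [0.0, 0.1, -2.4]
gripper_width: 0.0284
```

```bash
python3 go.py .5107 -.3809 .222
```

```text
pos [0.4804 0.402  0.099 ] delta [-0.1984  0.7579 -0.1231] yaw 16.887711254304055 tilt [0.0002 0.0002] F [ 0.0469  0.0611 -2.4278] w 0.028413698487215297 t 66.75
```

Request:
step_arm(steps="0 0 0 0 0 -0.02 0;0 0 0 0 0 -0.03 0;0 0 0 0 0 -0.04 0;0 0 0 0 0 -0.036 0;0 0 0 -0.0124 0.0474 0 0;0 0 0 -0.0124 0.0474 0 0;0 0 0 -0.0124 0.0474 0 0;0 0 0 -0.0124 0.0474 0 0;0 0 0 -0.0124 0.0474 0 0;0 0 0 -0.0124 0.0474 0 0;0 0 0 -0.0124 0.0474 0 0;0 0 0 -0.0124 0.0474 0 0;0 0 0 -0.0124 0.0474 0 0;0 0 0 -0.0124 0.0474 0 0;0 0 0 -0.0124 0.0474 0 0;0 0 0 -0.0124 0.0474 0 0;0 0 0 -0.0124 0.0474 0 0;0 0 0 -0.0124 0.0474 0 0;0 0 0 -0.0124 0.0474 0 0;0 0 0 -0.0124 0.0474 0 0")

```text
clock: 69.25
position: [0.5104, -0.3828, 0.2246]
tcp_rot: [-3.107, -0.461, 0.001]
ft_force: [1.2, -1.1, -1.3]
gripper_width: 0.0287
```

Request:
step_arm(steps="0 0 0 0 0 0 0;0 0 0 0 0 0 0;0 0 0 0 0 0.03 0;0 0 0 0 0 0.03 0;0 0 0 0 0 0 0;0 0 0 0 0 0 0;0 0 0 0 0 0 0")

```text
clock: 70.12
position: [0.5119, -0.3814, 0.1668]
tcp_rot: [3.105, 0.462, 0.004]
ft_force: [0.2, 0.0, -1.4]
gripper_width: 0.0283
```

```bash
python3 go.py .5107 -.3809 .095
```

```text
pos [ 0.5119 -0.3814  0.1668] delta [-0.0012 -0.001   0.0718] yaw 16.919826090589954 tilt [ 0.0028 -0.0016] F [ 0.1953  0.0417 -1.3825] w 0.02833926450375987 t 70.125
```

Request:
step_arm(steps="0 0 0 -0.0003 0 0.03 0;0 0 0 0 0 0.025 0;0 0 0 0 0 0.01 0;0 0 0 0 0 0 0;0 0 0 0 0 0 0;0 0 0 0 0 0 0;0 0 0 0 0 0 0")

```text
clock: 71.0
position: [0.5108, -0.3817, 0.1006]
tcp_rot: [3.107, 0.461, 0.001]
ft_force: [-0.4, 0.2, -0.5]
gripper_width: 0.0285
```

```bash
python3 go.py .5107 -.3809 .095
```

```text
pos [ 0.5108 -0.3817  0.1006] delta [ 0.0002 -0.0008  0.0056] yaw 16.880923288852426 tilt [ 0.001  -0.0006] F [-0.3697  0.2326 -0.5352] w 0.02854717210184714 t 71.0
```

Request:
step_arm(steps="0 0 0 0.0003 -0.0008 0.003 0;0 0 0 0 0 0.002 0;0 0 0 0 0 0 0;0 0 0 0 0 0 0;0 0 0 0 0 0 0")

```text
clock: 71.62
position: [0.5106, -0.3806, 0.095]
tcp_rot: [-3.107, -0.461, -0.0]
ft_force: [-0.8, 0.8, 0.3]
gripper_width: 0.0286
```

Request:
step_arm(steps="0 0 0 0 0 0.0004 0;0 0 0 0 0 0 0;0 0 0 0 0 0 0.4;0 0 0 0 0 0 0.6;0 0 0 0 0 0 0.7;0 0 0 0 0 -0.02 0.8;0 0 0 0 0 -0.03 1;0 0 0 0 0 -0.04 1;0 0 0 0 0 -0.045 1;0 0 0 0.02 0.013 -0.04 1;0 0 0 0.022 0.013 0 1;0 0 0 0 0 0 1;0 0 0 0 0 0 1;0 0 0 0 0 0 1")

```text
clock: 73.38
position: [0.5572, -0.3935, 0.2691]
tcp_rot: [-3.107, -0.46, 0.002]
ft_force: [-0.7, -0.3, -0.8]
gripper_width: 0.0924
```

Run:
```python
from m import *
d0=pickle.load(open("w4.pkl","rb"));d=get("wrist")
print(manip.observe()["position"])
C0,C=caps(d0),caps(d)
for c in C: print(c,C0[c][5],C[c][5],"diff mm",(C[c][5]-C0[c][5])*1000)
for q in (d0,d):
    P=q["P"];k=((P[...,2]>.02)&(np.hypot(P[...,0]-.534,P[...,1]+.222)<.035));print("tin",cv2.minEnclosingCircle((P[k][:,:2]*1000).astype(np.float32)))
cv2.imwrite("pics/w7.png",d["color"][:,:,::-1])
a=np.hstack([get(n)["color"][:,:,::-1] for n in("side","scene")]);cv2.imwrite("pics/s7.png",cv2.resize(a,(800,300),interpolation=cv2.INTER_AREA))
```

```text
[ 0.5573 -0.3935  0.2693]
red [ 0.5118 -0.3829  0.1197] [ 0.5109 -0.3824  0.1197] diff mm [-0.9378  0.5637 -0.0245]
blue [ 0.4967 -0.3317  0.1197] [ 0.4965 -0.3313  0.1198] diff mm [-0.1932  0.4116  0.0715]
yellow [ 0.4817 -0.2806  0.1197] [ 0.4818 -0.2804  0.1197] diff mm [ 0.1036  0.2124 -0.034 ]
tin ((533.1959838867188, -221.71873474121094), 27.651540756225586)
tin ((533.8056640625, -221.9072265625), 27.51145362854004)
```

View pics/w7.png

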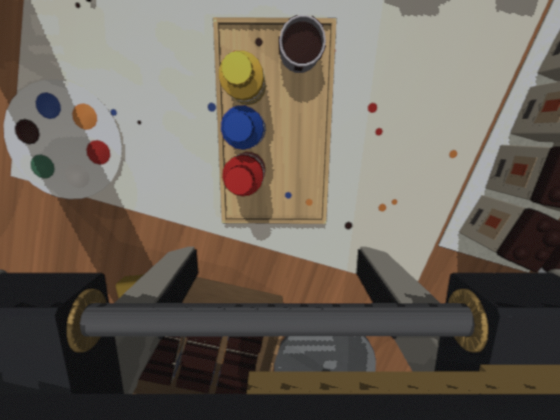

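View pics/s7.png

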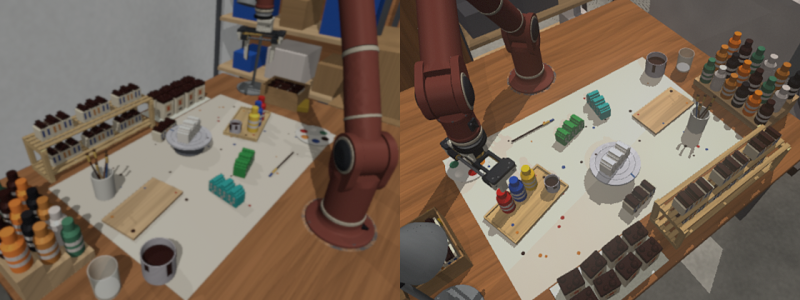

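The bottles stand upright within about 1 mm of their original places and the tin has not moved. The houses stand on the wheel at (617,163) in the right half of s7, the board is empty, and the arm is clear of everything. I'm handing in.

```bash
python3 -c "
from rig import job_done;print(job_done())"
```

```text
the job is handed in; nothing more can be done
None
```

The job is done and handed in at about 73 s of the 144 s allowed. I moved the three bottles to the board, stood the white houses on the banding wheel, then put yellow, blue and red back in their places. Everything has been let go and is upright.

- **Bottles:** in the last wrist picture, taken from nearly the same spot as the first, each cap is within about 1.1 mm of where it started. Red is the furthest off, at about 1.1 mm; blue and yellow are within 0.5 mm.
- **Houses:** after release they measured about 1.5 mm from the wheel's centre.
- **Tin, finished houses and brush pot:** the tin measured within 0.7 mm of its first position, which is about the measuring noise. I checked the finished houses and brush pot only by eye in the last pictures, and they looked undisturbed.
- **Disagreements:** the wrist camera and the fixed cameras differed by about 3 to 4 mm in y. I therefore worked out the wheel placing in the wrist camera's frame alone. Triangulating the cap tops gave heights of 115 to 117 mm, while depth gave 120 mm. I used the depth value, which agrees with the sizes given.

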